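# Fit the drum burr in the spindle's collet and tighten the nut

## Robot

A 6-joint arm with a two-finger parallel gripper is mounted at the origin on the work surface. World frame = base frame: x ahead of the robot, y to its left, z up, the work surface at z = 0. Lengths are in m, angles in rad, forces in N, time in s.
With the tool pointing down it reaches from about 0.25 to 0.8 m from the base axis. Payload 8.5 kg.
Tool frame: the origin (TCP) lies midway between the tips of the shut fingers; the grasp point (between the pads) lies 19 mm behind it; z points along the fingers, y is the line along which they close (so a half turn about z gives the same grasp; the last joint's range is limited). The gripper opens to 85 mm and grips with 20 to 120 N. Pads are 22 mm wide; open, the fingers measure 114 mm over their backs; the gripper's body (76 mm by 85 mm) begins 54 mm behind the grasp point. The pads swing forward as they close: fully open they stand 13 mm farther back than shut.
Start: joints at [-1.165, 0.238, -0.013, 1.319, 0, 1.571], TCP at [0.207, -0.482, 0.231] pointing down, gripper open.
Joint ranges: [-2.66, 2.66], [-1.03, 1.9], [-1.14, 1.46], [-1.82, 2.27], [-1.45, 1.34], [-3.14, 3.14]. Speed limits (rad/s): [2.22, 2.22, 2.79, 3.14, 3.14, 3.14].

## Interface

Orientations are given as [roll, pitch, yaw] about the fixed x, y, z axes, in that order (R = Rz(yaw) Ry(pitch) Rx(roll)).
In Python, from workcell import manip, read_camera, calibration, cut_out gives the robot as it stands.
- The arm moves only by the shell command python3 -m crank 'ROWS' [OPENING]. ROWS is JSON, a list of rows, each an object with "offset": the shift along the world's x, y, z each as a share of 400 mm, from -1 to 1, a list of three; "rot": the turn, a rotation vector about the world's x, y, z each as a share of 30 degrees, from -1 to 1, a list of three. In form: [{"offset": [x, y, z], "rot": [rx, ry, rz]}, ...]. A call has 1 to 10 rows; each row is the pose to reach, as a shift and turn from the pose commanded when the call began; what a row does not reach only later rows make up. A row lasts 1/8 s, in which the tool goes at most 62.5 mm and 10.7 degrees, less where a joint would pass 70% of its speed; a pose out of reach is approached as far as the arm can. A call with a number of a shift or a turn outside -1 to 1 is refused whole. A call with a gripper value outside its range is refused whole. OPENING is the closure, from 0 (fully open) to 1 (shut), set as the call begins (- or left out, the last holds). The fingers move at their own pace and stop on an object; the grip force is fixed at half the most. Time passes only in rows, so rows that repeat a pose let the fingers close. It gives the time, the measured TCP pose, the force, the opening and the grip force at its end, in the units of the state.
- manip.read_state(): the state, without advancing time (a new reading comes with each control period).
- read_camera(name): name is "side" or "top"; returns (picture, depth): 480x640x3 uint8, red, green, blue; 480x640 float32, m along the optical axis (not along the pixel's ray), 0 where there is no reading.
- calibration(name): a dict with "fx", "fy", "cx", "cy" (pixels), "origin" and "orientation" of the camera in the world. Camera axes: x right, y up, looking along -z (the intrinsics and any distortion apply to the point x, -y, -z); pixel columns grow to the right and rows downward; lengths in m; the calibration is good to about 2 mm. A picture is of the moment at which its call begins. calibration takes no time and is no camera call.
- manip.sign_off(): hands the job in; it is judged then, once.
Trained networks look in the newest picture that a camera, given by its name, has taken for a name from the list of things; names that differ only in an ending like _2 or _b are one class to them, and where a whole thing is asked for, a point or a joint stands for the part that bears it (a point fixed in the world has none). Each returns a list of dicts, best first, with "confidence" (0 to 1); they miss things now and then, are a little off and sometimes report something else, mostly with a low value. They report only what shows in the picture. A call takes as long as a camera call. They do not tell look-alikes from the thing itself.
- cut_out(camera, thing): "pixels" (480x640 bool, what is visible of it) and "uv" ([column, row] in pixels, amid what is visible of it).
The state is a dict: "clock": time; "joint_positions": joint angles; "dq": joint speeds; "tau": joint torques, N m; "tool_pos": TCP position; "tcp_rot": TCP orientation; "ft_force": force on the tool from outside, world axes, zero at the start; "ft_torque": the same for the moment, N m; "finger_gap": finger opening in m; "grip_force": force on a finger pad.
Only numpy, scipy, OpenCV 4.12 (cv2) and the standard library are available. Lean on these libraries where they do the work, as an engineer would, in place of code of your own. Each camera call takes 0.05 s, during which the arm holds its last target. There are 200 camera calls.

## Task

Take the drum burr (the one with the straight cylindrical head) from the wooden rack, set its shank upright into the open collet of the spindle and push it gently but fully home, until it is felt to bottom on the stop inside. Then turn the hexagon nut clockwise (seen from above) until the collet grips the shank firmly, without overtightening, and let go. Leave the other burrs and everything else on the bench where they are.

Things in the scene. Friction and masses are not known exactly. Their poses are not given: they have to be found in the camera images.
- burr_head (a point): centre of the head of the drum burr: a straight cylinder 16 mm in diameter and 20 mm high, the place to hold it. z points from foot to head. It starts upright, head up, in one of the three holes of the rack; the other two hold a ball-headed and a pointed cone-headed burr.
- burr_foot (a point): the lower end of the drum burr's shank, on its axis, 56 mm below burr_head
- rack: wooden rack 56 x 150 x 45 mm fixed on the bench; origin at the centre of its underside, its three holes (30 mm deep, 13 mm wide) in a row along its y axis at -45, 0 and +45 mm. Burrs stand in them with the head's underside 16 mm above the rack's top.
- chuck: spindle standing nose up in a fixed bench clamp, origin at the centre of the clamp's underside. Clamp 100 x 100 mm, 35 mm high, with a small bolt; spindle body 48 mm thick (58 mm at its lower band) up to 95 mm above the bench, neck 34 mm up to 107 mm, then the nut with the collet in it.
- mouth (a point): centre of the collet's mouth, level with the nut's top face, 130 mm above the bench, z up. Below it the bore goes down to a fixed depth stop that cannot be seen, set anywhere from 24 to 32 mm below the mouth and felt as a clear rise of the push above the drag; the head's underside then stands 14 to 22 mm above the mouth. Pressing on the stop with 6 to 15 N is right, more than 35 N spoils it.
- jaws_mid (a point): middle of the four sprung collet jaws, on the axis 11.5 mm below the mouth. They reach to 18 mm below the mouth and flare at the top, from 9 mm wide 5 mm deep to about 19 mm at the mouth. With the nut loose they stand about 9 mm apart, so the 10 mm shank must be pushed in against a steady drag of some 2 to 12 N; it does not drop in.
- nut_centre (a point): centre of the steel hexagon collet nut, 36 mm across flats, 23 mm high (from 107 to 130 mm above the bench), turning about z. A flat faces its own x axis, and every 60 degrees from it.
- nut (a joint): turn of the nut in rad, growing clockwise seen from above (tightening); starts loose, 0 to 0.2, ends at 2.3. It drags with about 0.35 N m and stays where it is left. The jaws close 2 mm per rad each; the collet begins to grip at about 1.05, where the torque starts to climb; it is firm at 1.2 to 1.45, a rise of 0.2 to 0.4 N m over the free drag, and strained beyond about 1.6.
- burr: the drum burr as a whole, one steel piece 66 mm long, about 60 g: plain round shank 10 mm in diameter and 46 mm long, head on top; origin at the foot of the shank, z along it to the head
- jaw0: one of the four collet jaws inside the nut; origin on the axis at the mouth's height, moving with the jaw
- jaw1: one of the four collet jaws inside the nut; origin on the axis at the mouth's height, moving with the jaw
- jaw2: one of the four collet jaws inside the nut; origin on the axis at the mouth's height, moving with the jaw
- jaw3: one of the four collet jaws inside the nut; origin on the axis at the mouth's height, moving with the jaw
- burr_ball: ball-headed burr standing in the rack, same shank, leave alone
- burr_cone: cone-headed burr standing in the rack, same shank, leave alone
- screwdriver: screwdriver with yellow handle lying on the bench, leave alone
- pump: blue desoldering pump lying on the bench, leave alone
- solder_spool: solder spool 52 mm wide, 40 mm high, leave alone
- heatsink: finned aluminium heat sink 50 x 60 x 30 mm, leave alone
- flux: small jar 40 mm wide, 70 mm high, leave alone
Mind the look-alikes: they are no part of the job. Leave any purple or yellow look-alike of the chuck alone.

How it is judged:
On the way, in this order (a step that is already met when the one before it is completed fails the run):
1. the drum burr is lifted out of the rack (height (world z) of burr_foot above 0.06 m), for 0.1 s.
2. its shank is pushed home in the collet: foot within 1.8 mm of the stop, upright (distance between burr_foot and stop_pin below 0.0068 m and horizontal distance between burr_foot and mouth below 0.003 m and angle between burr's own z axis and vertical below 0.07 rad), for 0.1 s.
3. the nut is tightened until each jaw grips the shank with over 20 N, the burr still home (all of step 2 and contact force between burr and jaw0 above 20 N and contact force between burr and jaw1 above 20 N and contact force between burr and jaw2 above 20 N and contact force between burr and jaw3 above 20 N), for 0.2 s.
At the end, for the whole second after the job is handed in: The drum burr stands at rest in the collet within 0.07 rad of upright, on its axis within 3 mm, its foot within 1.8 mm of the stop inside, each of the four jaws gripping it with more than 18 N (all of step 2 and contact force between burr and jaw0 above 18 N and contact force between burr and jaw1 above 18 N and contact force between burr and jaw2 above 18 N and contact force between burr and jaw3 above 18 N and linear speed of burr below 0.01 m/s); the robot touches nothing.
It fails at once if the burr is pressed on the stop with more than 35 N (contact force between burr and stop_pin above 35 N).
It fails at once if the collet is overtightened or strained: a jaw bears on the burr with more than 80 N (contact force between burr and jaw0 above 80 N or contact force between burr and jaw1 above 80 N or contact force between burr and jaw2 above 80 N or contact force between burr and jaw3 above 80 N).
It fails at once if another burr or thing on the bench is moved by more than 25 mm (distance of any of burr_ball, burr_cone, screwdriver, pump, solder_spool, heatsink, flux from where it was at the start of the episode above 0.025 m).
It also fails if it takes over 67 s, if anything falls off the work surface, if the arm or the gripper's body presses on something with over 40 N, if the wrist force passes 120 N, or if a joint passes its speed limit or range.

## Working session

There is one attempt and no reset: what is moved stays moved. The work goes in short steps, Python scripts to look and compute and a shell command to move; the robot and the scene stay as the last step left them, time stands still between calls to the robot, and variables do not carry over. Pictures are saved under pics/ and viewed, at most 10 in all, crops included, and the job is handed in when it is done.

```bash
ls; mkdir -p pics; cat > h.py <<'E'
import numpy as np, cv2
from scipy.spatial.transform import Rotation as R
from workcell import manip, read_camera, calibration, cut_out
def cloud(cam, depth):
    c=calibration(cam); v,u=np.mgrid[0:480,0:640]
    d=depth
    P=np.stack([(u-c['cx'])/c['fx']*d, -(v-c['cy'])/c['fy']*d, -d],-1)
    o=np.array(c['orientation'])
    M=R.from_euler('xyz',o).as_matrix() if o.size==3 else o.reshape(3,3)
    return P@M.T+np.array(c['origin'])
E
python3 - <<'E'
from h import *
for n in ('side','top'):
    im,d=read_camera(n); cv2.imwrite(f'pics/{n}0.png',im[...,::-1]); np.savez(f'{n}0.npz',im=im,d=d)
    print(n,calibration(n))
    W=cloud(n,d)
    for t in ('burr','chuck','rack','burr_ball','burr_cone','nut_centre'):
        for r in cut_out(n,t)[:3]:
            m=r['pixels']&(d>0); p=W[m]
            if len(p): print(t,round(r['confidence'],2),np.round(r['uv']),m.sum(),'med',np.median(p,0).round(3),'lo',np.percentile(p,3,axis=0).round(3),'hi',np.percentile(p,97,axis=0).round(3))
print(manip.read_state())
E
```

```text
pics
side {'fx': 445.8507441900471, 'fy': 445.8507441900471, 'cx': 319.57307600556965, 'cy': 245.20536338604825, 'origin': array([0.41971968, 0.62576287, 0.90085009]), 'orientation': array([ 0.67374882,  0.00725189, -2.93694207])}
burr 0.5 [346. 189.] 70 med [ 0.533 -0.223  0.071] lo [ 0.526 -0.234  0.044] hi [ 0.541 -0.218  0.083]
chuck 0.89 [313. 267.] 1894 med [0.563 0.036 0.037] lo [ 0.521 -0.021  0.01 ] hi [0.613 0.069 0.13 ]
chuck 0.66 [381. 340.] 2454 med [0.388 0.192 0.037] lo [0.334 0.141 0.012] hi [0.438 0.231 0.13 ]
chuck 0.62 [306. 328.] 2324 med [0.547 0.195 0.037] lo [0.505 0.136 0.012] hi [0.598 0.228 0.13 ]
rack 0.69 [342. 410.] 896 med [0.442 0.332 0.014] lo [0.411 0.301 0.004] hi [0.473 0.361 0.032]
rack 0.59 [340. 213.] 989 med [ 0.531 -0.155  0.044] lo [ 0.507 -0.243  0.008] hi [ 0.562 -0.105  0.049]
burr_cone 0.66 [304. 310.] 238 med [0.549 0.189 0.126] lo [0.535 0.162 0.097] hi [0.57  0.197 0.132]
nut_centre 0.51 [384. 322.] 261 med [0.39  0.183 0.129] lo [0.369 0.099 0.001] hi [0.406 0.194 0.133]
nut_centre 0.5 [304. 309.] 275 med [0.552 0.187 0.128] lo [0.535 
[... 1082 characters left out ...]
k': 0.7, 'joint_positions': array([-1.16501348e+00,  2.38148962e-01, -1.35235198e-02,  1.31917498e+00,
       -6.93629583e-06,  1.57082239e+00]), 'dq': array([-5.06013661e-04, -3.39453351e-04, -8.18828567e-04, -6.20381952e-05,
       -2.29934689e-03,  1.12401781e-03]), 'tau': array([ 8.60627242e-04, -5.38426960e+01,  3.46649051e+01,  2.57892389e-03,
       -1.03262551e-04,  2.51420107e-05]), 'tool_pos': array([ 0.20721703, -0.48232434,  0.23129384]), 'tcp_rot': array([-3.14154152e+00,  6.93762862e-06,  4.05756788e-01]), 'ft_force': array([ 0.28312586,  0.20376479, -0.34300111]), 'ft_torque': array([-0.02115794, -0.02185425,  0.01888076]), 'grip_force': 0.0, 'finger_gap': 0.08508812495158542}
```

```bash
python3 - <<'E'
import cv2,numpy as np
a=cv2.imread('pics/top0.png')[130:410,180:520]
cv2.imwrite('pics/a.png',cv2.resize(a,None,fx=2.1,fy=2.1,interpolation=cv2.INTER_CUBIC))
E
```

```text
(no output)
```

View pics/a.png

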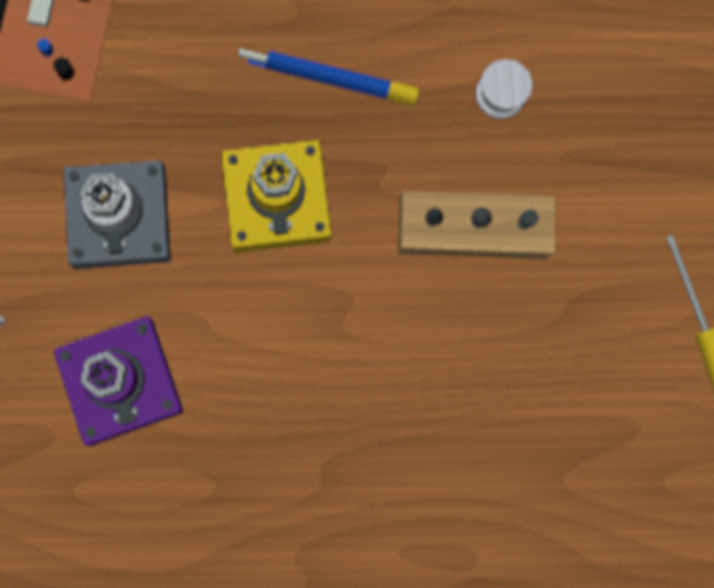

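View pics/side0.png

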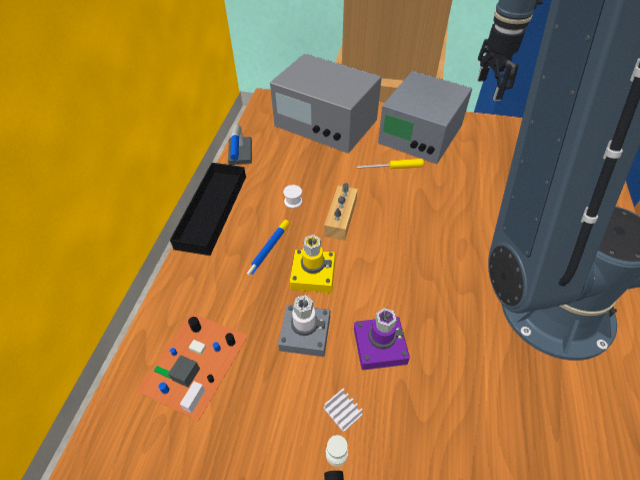

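Side view: the grey chuck is at about (304,325), yellow at (313,265), purple at (382,335), and the rack at (341,210). The rack holds three burrs. I'll zoom in on the heads and the nut.

```bash
python3 - <<'E'
from h import *
s=cv2.imread('pics/side0.png'); t=cv2.imread('pics/top0.png')
f=lambda a,x,y,w=66,h=50: cv2.resize(a[y:y+h,x:x+w],(396,300),interpolation=cv2.INTER_CUBIC)
m=np.vstack([np.hstack([f(s,310,175),f(t,372,208)]),np.hstack([f(s,272,285),f(t,197,203)])])
cv2.imwrite('pics/b.png',m)
for n in ('side','top'):
    z=np.load(n+'0.npz'); W=cloud(n,z['d'])
    X,Y,Z=W[...,0],W[...,1],W[...,2]
    m=(abs(X-.552)<.035)&(abs(Y-.17)<.035)&(Z>.12)&(Z<.14)
    P=W[m]; c,r=cv2.minEnclosingCircle(P[:,:2].astype(np.float32)); print(n,'nut',m.sum(),c,r,np.median(P[:,2]))
    # clamp, rack
    for nm,mm in (('clamp',(abs(X-.549)<.08)&(abs(Y-.18)<.075)&(abs(Z-.035)<.006)),('rack',(abs(X-.533)<.05)&(abs(Y+.18)<.1)&(abs(Z-.045)<.006))):
        print(n,nm,cv2.minAreaRect(W[mm][:,:2].astype(np.float32)))
    m=(abs(X-.533)<.03)&(abs(Y+.18)<.08)&(Z>.058)&(Z<.12)
    k,l,st,ce=cv2.connectedComponentsWithStats(m.astype(np.uint8))
    for i in range(1,k):
        P=W[l==i]; print(n,'head',ce[i].round(),len(P),P.mean(0).round(4),P.min(0).round(3),P.max(0).round(3))
E
```

```text
side nut 271 (0.5534907579421997, 0.17796388268470764) 0.02071978710591793 0.12918505114840084
side clamp ((0.5531431436538696, 0.17805594205856323), (0.10022754967212677, 0.10116872191429138), 3.2802727222442627)
side rack ((0.5358180403709412, -0.18121883273124695), (0.15554368495941162, 0.05652720108628273), 86.9238052368164)
side head [345. 188.] 55 [ 0.5333 -0.2233  0.0745] [ 0.526 -0.235  0.06 ] [ 0.542 -0.217  0.085]
side head [341. 200.] 45 [ 0.5355 -0.1765  0.0742] [ 0.526 -0.184  0.062] [ 0.545 -0.171  0.082]
side head [337. 213.] 45 [ 0.5379 -0.1328  0.0714] [ 0.531 -0.138  0.061] [ 0.547 -0.128  0.086]
top nut 272 (0.5544662475585938, 0.1748959869146347) 0.020777923986315727 0.1286279941397208
top clamp ((0.5533497929573059, 0.17497387528419495), (0.10088679939508438, 0.10043667256832123), 3.341864824295044)
top rack ((0.5368194580078125, -0.18343785405158997), (0.1500285416841507, 0.057233452796936035), 87.42829895019531)
top head [386. 233.] 62 [ 0.5376 -0.1377  0.0718] [ 0.531 -0.146  0.06 ] [ 0.548 -0.13   0.09 ]
top head [409. 234.] 78 [ 0.5359 -0.1829  0.0749] [ 0.528 -0.192  0.065] [ 0.546 -0.174  0.083]
top head [431. 234.] 67 [ 0.5337 -0.2276  0.0777] [ 0.526 -0.235  0.06 ] [ 0.541 -0.221  0.086]
```

View pics/b.png

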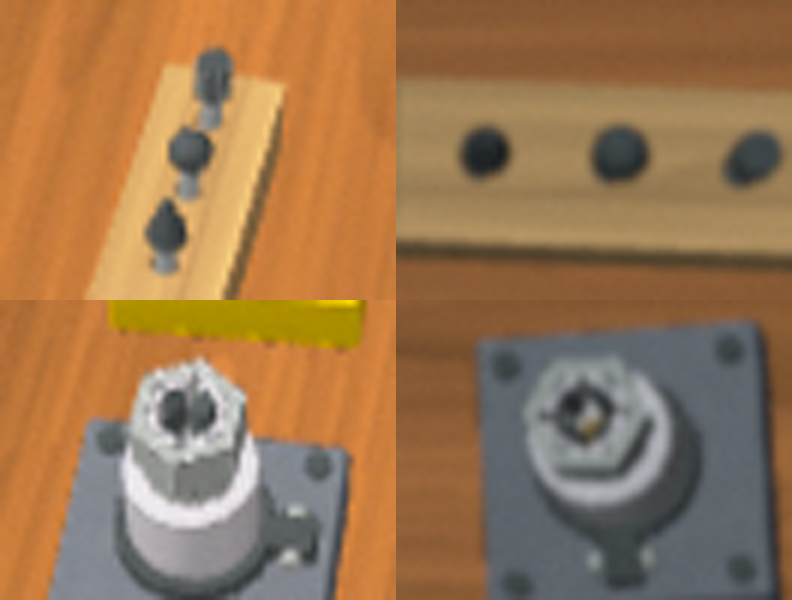

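Top left of the zoom shows the drum as the farthest burr in the rack, at side pixel (345,188) and top pixel (431,234), with the ball in the middle and the cone nearest. The open grey chuck is the real one. Next I'll fit the hexagon's angle and check that the travel corridor is clear.

```bash
python3 - <<'E'
from h import *
for n in ('side','top'):
    z=np.load(n+'0.npz'); W=cloud(n,z['d']); X,Y,Z=W[...,0],W[...,1],W[...,2]
    m=(abs(X-.554)<.03)&(abs(Y-.176)<.03)&(abs(Z-.1295)<.004); P=W[m][:,:2]
    best=[]
    H=cv2.convexHull(P.astype(np.float32))[:,0]
    for a in np.arange(-30,30,1):
        N=np.deg2rad(a+60*np.arange(6)); N=np.c_[np.cos(N),np.sin(N)]
        s=(P@N.T).max(0); w=s[:3]+s[3:]   # widths of the three pairs
        best.append((w.sum()*1000/3,a,(w*1000).round(1)))
    best.sort(key=lambda b:b[0]); print(n,best[:5])
    t=np.linspace(0,1,40)[:,None]; L=np.array([.207,-.482])*(1-t)+np.array([.534,-.2285])*t
    d=np.linalg.norm(W[...,None,:2][::3,::3]-L,axis=-1).min(-1)
    q=W[::3,::3]; mm=(d<.09)&(q[...,2]>.1)&(z['d'][::3,::3]>0)&(q[...,2]<.35); print(mm.sum(), q[mm].min(0) if mm.any() else '', q[mm].max(0) if mm.any() else '')
E
```

```text
side [(np.float64(36.887790704795115), np.int64(-3), array([36. , 36.4, 38.2])), (np.float64(36.891178443655214), np.int64(-2), array([36. , 36.4, 38.2])), (np.float64(36.91529532989653), np.int64(-4), array([36.2, 36.4, 38.1])), (np.float64(36.93248023564413), np.int64(-1), array([36. , 36.6, 38.3])), (np.float64(36.9619016853248), np.int64(-5), array([36.3, 36.5, 38.1]))]
209 [ 0.16752131 -0.54912101  0.10174741] [ 0.36307777 -0.40721551  0.34931858]
top [(np.float64(36.45196597254232), np.int64(0), array([36.6, 36.9, 35.8])), (np.float64(36.47093103234764), np.int64(-1), array([36.4, 37.1, 35.9])), (np.float64(36.52601444206672), np.int64(1), array([36.8, 36.9, 35.9])), (np.float64(36.62777708476363), np.int64(2), array([37. , 36.9, 36. ])), (np.float64(36.67836722303627), np.int64(-2), array([36.5, 37.4, 36.1]))]
300 [ 0.16934013 -0.55284595  0.10228417] [ 0.36001188 -0.41067444  0.34988502]
```

```bash
python3 -m crank '[{"offset":[0,0,0.1],"rot":[0,0,0.33]},{"offset":[0.15,0.12,0.1],"rot":[0,0,0.67]},{"offset":[0.3,0.23,0.1],"rot":[0,0,1]},{"offset":[0.45,0.35,0.1],"rot":[0,0,1]},{"offset":[0.6,0.47,0.05],"rot":[0,0,1]},{"offset":[0.7,0.56,0],"rot":[0,0,1]},{"offset":[0.8175,0.634,0],"rot":[0,0,1]},{"offset":[0.8175,0.634,0],"rot":[0,0,1]}]' 0; python3 -m crank '[{"offset":[0,0,-0.03],"rot":[0,0,0.33]},{"offset":[0,0,-0.06],"rot":[0,0,0.67]},{"offset":[0,0,-0.1],"rot":[0,0,1]},{"offset":[0,0,-0.1],"rot":[0,0,1]}]'; python3 -c "
from h import *
s=manip.read_state();print(s['joint_positions'],s['tool_pos'],s['tcp_rot'])"
```

```text
clock: 1.7
tool_pos: [0.536, -0.2267, 0.2307]
tcp_rot: [-3.141, -0.0, 0.931]
ft_force: [-0.0, -0.2, 0.1]
finger_gap: 0.0852
grip_force: 0.0
clock: 2.2
tool_pos: [0.5336, -0.2284, 0.1903]
tcp_rot: [-3.139, -0.001, 1.452]
ft_force: [-0.2, 0.8, -0.4]
finger_gap: 0.0855
grip_force: 0.0
[-4.04462857e-01  3.50340055e-01  4.08507792e-02  1.26361207e+00
 -4.93868140e-05  1.28528773e+00] [ 0.53358268 -0.22842392  0.19027207] [-3.13936703e+00 -6.01810495e-04  1.45184145e+00]
```

```bash
python3 -m crank '[{"offset":[0.001,0.002,-0.1],"rot":[0,0,0.14]},{"offset":[0.001,0.002,-0.2],"rot":[0,0,0.14]},{"offset":[0.001,0.002,-0.3],"rot":[0,0,0.14]},{"offset":[0.001,0.002,-0.342],"rot":[0,0,0.14]},{"offset":[0.001,0.002,-0.342],"rot":[0,0,0.14]}]' 0;  python3 -m crank '[{"offset":[0,0,0],"rot":[0,0,0]},{"offset":[0,0,0],"rot":[0,0,0]},{"offset":[0,0,0],"rot":[0,0,0]},{"offset":[0,0,0],"rot":[0,0,0]},{"offset":[0,0,0],"rot":[0,0,0]},{"offset":[0,0,0],"rot":[0,0,0]},{"offset":[0,0,0],"rot":[0,0,0]},{"offset":[0,0,0],"rot":[0,0,0]}]' 1
```

```text
clock: 2.82
tool_pos: [0.5341, -0.2278, 0.0539]
tcp_rot: [-3.14, -0.001, 1.523]
ft_force: [-0.1, 0.1, 0.1]
finger_gap: 0.0853
grip_force: 0.0
clock: 3.82
tool_pos: [0.5349, -0.2281, 0.055]
tcp_rot: [3.141, 0.0, 1.526]
ft_force: [-0.4, 0.4, 5.5]
finger_gap: 0.0139
grip_force: 58.4
```

```bash
python3 -m crank '[{"offset":[0,0,0.05],"rot":[0,0,0]},{"offset":[0,0,0.12],"rot":[0,0,0]},{"offset":[0,0,0.25],"rot":[0,0,0]},{"offset":[0,0,0.38],"rot":[0,0,0]},{"offset":[0,0,0.45],"rot":[0,0,0]},{"offset":[0,0,0.45],"rot":[0,0,0]},{"offset":[0,0,0.45],"rot":[0,0,0]}]'; python3 - <<'E'
from h import *
s=manip.read_state(); p=s['tool_pos'];print(p)
f=lambda a,c,w=99,h=100: cv2.resize(a[int(c[1]-h/2):int(c[1]+h/2),int(c[0]-w/2):int(c[0]+w/2)],(396,400),interpolation=cv2.INTER_CUBIC)
out=[]
for n in ('side','top'):
    im,d=read_camera(n); np.savez(f'{n}1.npz',im=im,d=d)
    c=calibration(n); M=R.from_euler('xyz',c['orientation']).as_matrix()
    q=M.T@(p-c['origin']); uv=(c['cx']+c['fx']*q[0]/-q[2], c['cy']-c['fy']*q[1]/-q[2]); print(n,uv)
    out.append(f(im,uv))
    W=cloud(n,d)
    for r in cut_out(n,'burr')[:2]:
        m=r['pixels']&(d>0); print(r['confidence'],r['uv'],m.sum(),np.median(W[m],0) if m.any() else '')
cv2.imwrite('pics/c.png',np.hstack(out)[...,::-1])
E
```

```text
clock: 4.7
tool_pos: [0.5342, -0.2278, 0.2334]
tcp_rot: [-3.14, -0.001, 1.526]
ft_force: [-0.3, -0.6, -0.7]
finger_gap: 0.0141
grip_force: 58.6
[ 0.53416487 -0.22775964  0.23336969]
side (np.float64(347.5080673482647), np.float64(137.61830700868882))
0.65 [347.2, 142.0] 98 [ 0.53302204 -0.22214187  0.23121851]
top (np.float64(447.08645349597543), np.float64(218.0668944757696))
```

View pics/c.png

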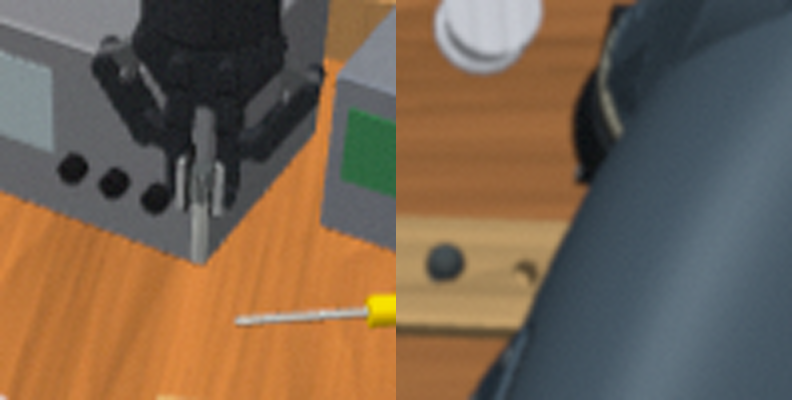

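Side view: the drum burr hangs upright between the pads, with its foot near crop pixel (200,260), and the rack's drum hole is empty. I'll measure the in-hand offset before carrying it over.

```bash
python3 - <<'E'
from h import *
z=np.load('side1.npz'); im,d=z['im'],z['d']; W=cloud('side',d); c=calibration('side')
m=(abs(W[...,0]-.534)<.03)&(abs(W[...,1]+.228)<.03)&(W[...,2]>.15)&(W[...,2]<.27)
cam=np.array(c['origin'])
for v in range(130,162):
    u=np.where(m[v])[0]
    if len(u): P=W[v,u]; k=np.argmax(P[:,1]); print(v,u.min(),u.max(),P.mean(0).round(4),im[v,u].mean(1).round().astype(int)[:14])
E
python3 -m crank '[{"offset":[0,0.15,0],"rot":[0,0,0.33]},{"offset":[0.02,0.3,0],"rot":[0,0,0.67]},{"offset":[0.03,0.45,0],"rot":[0,0,1]},{"offset":[0.04,0.6,0],"rot":[0,0,1]},{"offset":[0.0475,0.75,0],"rot":[0,0,1]},{"offset":[0.0475,0.9,0],"rot":[0,0,1]},{"offset":[0.0475,1,0],"rot":[0,0,1]},{"offset":[0.0475,1,0],"rot":[0,0,1]}]'
```

```text
130 339 357 [ 0.5328 -0.2188  0.2621] [ 68  36  36 123 129  63  50  91  89  99  86  74  78 123]
131 339 357 [ 0.5331 -0.2194  0.2588] [ 70  42  36 124 128  63  59  91  77 107  80  67 125 121]
132 339 357 [ 0.5325 -0.2183  0.2568] [ 66  41  37 125 126  55  59 102  75  91  74  67  78 125]
133 339 357 [ 0.5323 -0.2183  0.254 ] [ 47  44  36 122 125  46  65 102  81  85  79  67  84 126]
134 339 357 [ 0.5323 -0.2189  0.2508] [ 33  37  34 125 128  43  73 100  82  77  93  63 100 124]
135 339 356 [ 0.5332 -0.2179  0.2486] [ 23  34  46 125 127  42  70 102  82  78  86  45  99 127]
136 340 356 [ 0.5319 -0.2176  0.2461] [ 37  67 125 126  42  62 107  80  75  86  46  99 127  89]
137 342 356 [ 0.5294 -0.2179  0.2434] [124 128  48  56 107  95  81  99  55 102 125  78  41  35]
138 342 355 [ 0.5298 -0.2178  0.2405] [121 117  41 137 130 106 118  68 109 127  85  48  44]
139 342 355 [ 0.5309 -0.2188  0.2367] [107  94  53 135 141 130 119  54 123 131  98  63]
140 346 353 [ 0.5279 -0.2186  0.2344] [133 141 128 120  59 115 120  98]
141 346 352 [ 0.5309 -0.2221  0.2283] [142 140 128 122  76]
142 346 349 [ 0.5331 -0.2237  0.2238] [150 141 127 119]
143 346 349 [ 0.5329 -0.2231  0.2213] [151 139 123 121]
144 346 349 [ 0.5326 -0.2221  0.2191] [146 139 122 119]
145 346 349 [ 0.5325 -0.2219  0.2163] [143 135 121 118]
146 346 349 [ 0.5326 -0.224   0.2117] [142 132 120 115]
147 346 349 [ 0.5325 -0.2236  0.209 ] [142 132 119 115]
148 346 349 [ 0.5322 -0.2223  0.207 ] [141 127 120 110]
149 346 349 [ 0.5321 -0.2227  0.2037] [142 127 121 105]
150 346 349 [ 0.5319 -0.2225  0.2008] [138 126 118 103]
151 346 349 [ 0.532  -0.2237  0.1968] [140 126 122 102]
152 346 347 [ 0.534  -0.2219  0.1948] [128 128]
clock: 5.9
tool_pos: [0.5531, 0.1747, 0.2335]
tcp_rot: [-3.14, -0.001, 2.054]
ft_force: [-0.3, -0.3, -0.2]
finger_gap: 0.0137
grip_force: 58.6
```

```bash
python3 -m crank '[{"offset":[0.002,0.005,0],"rot":[0,0,0.33]},{"offset":[0.002,0.005,-0.03],"rot":[0,0,0.67]},{"offset":[0.002,0.005,-0.07],"rot":[0,0,1]},{"offset":[0.002,0.005,-0.12],"rot":[0,0,1]},{"offset":[0.002,0.005,-0.136],"rot":[0,0,1]},{"offset":[0.002,0.005,-0.136],"rot":[0,0,1]},{"offset":[0.002,0.005,-0.136],"rot":[0,0,1]}]'; python3 - <<'E'
from h import *
out=[]
f=lambda a,c,w=66,h=80: cv2.resize(a[int(c[1]-h/2):int(c[1]+h/2),int(c[0]-w/2):int(c[0]+w/2)],(396,480),interpolation=cv2.INTER_CUBIC)
for n,uv in (('side',(304,300)),('top',(230,228))):
    im,d=read_camera(n); np.savez(f'{n}2.npz',im=im,d=d); out.append(f(im,uv))
cv2.imwrite('pics/d.png',np.hstack(out)[...,::-1])
z=np.load('side2.npz');W=cloud('side',z['d'])
m=(abs(W[...,0]-.554)<.03)&(abs(W[...,1]-.176)<.03)&(W[...,2]>.126)&(W[...,2]<.2)
for v in range(270,320):
    u=np.where(m[v])[0]
    if len(u): P=W[v,u]; print(v,u.min(),u.max(),P.mean(0).round(4),P[len(u)//2].round(4))
print(manip.read_state()['tool_pos'])
E
```

```text
clock: 6.78
tool_pos: [0.5548, 0.1739, 0.1808]
tcp_rot: [3.141, 0.001, 2.573]
ft_force: [0.2, -0.1, -0.5]
finger_gap: 0.0144
grip_force: 58.7
280 311 311 [0.5377 0.1628 0.1972] [0.5377 0.1628 0.1972]
281 311 311 [0.5377 0.1629 0.1939] [0.5377 0.1629 0.1939]
282 311 311 [0.538  0.1623 0.1895] [0.538  0.1623 0.1895]
283 306 310 [0.5415 0.1715 0.1986] [0.538  0.1699 0.1973]
284 305 310 [0.5423 0.1734 0.1977] [0.5428 0.1745 0.1992]
285 305 310 [0.542  0.174  0.1953] [0.5405 0.1762 0.1989]
286 303 310 [0.5438 0.175  0.1928] [0.5429 0.1747 0.1926]
287 303 310 [0.5438 0.1754 0.1899] [0.543  0.1747 0.1892]
288 303 309 [0.5444 0.176  0.1872] [0.5437 0.1728 0.1826]
289 303 303 [0.5494 0.1807 0.1893] [0.5494 0.1807 0.1893]
290 293 303 [0.5553 0.1875 0.1943] [0.5489 0.1895 0.1993]
291 293 303 [0.556  0.1898 0.1941] [0.5544 0.1911 0.1967]
292 294 303 [0.5554 0.1915 0.1934] [0.5543 0.1919 0.1944]
293 295 303 [0.5547 0.1911 0.1896] [0.5551 0.19   0.1878]
294 296 303 [0.5539 0.191  0.1863] [0.5525 0.1925 0.189 ]
295 299 305 [0.5529 0.1783 0.1633] [0.5526 0.1793 0.165 ]
296 300 306 [0.5526 0.1728 0.1
[... 348 characters left out ...]
296] [0.5575 0.1734 0.1279]
303 294 312 [0.5506 0.1749 0.1288] [0.5454 0.1724 0.1265]
304 294 311 [0.5528 0.178  0.1292] [0.5468 0.1754 0.127 ]
305 294 311 [0.5546 0.181  0.1296] [0.56   0.1807 0.1275]
306 293 311 [0.5533 0.1833 0.13  ] [0.557  0.1841 0.1301]
307 293 311 [0.5526 0.1855 0.13  ] [0.5488 0.1844 0.1294]
308 295 310 [0.5507 0.1877 0.1305] [0.5479 0.1878 0.1314]
309 295 310 [0.5505 0.1896 0.1298] [0.5496 0.1894 0.1297]
310 297 310 [0.5481 0.1917 0.1302] [0.5467 0.1927 0.1324]
311 298 309 [0.5483 0.1937 0.1296] [0.5484 0.1945 0.1309]
312 299 304 [0.5512 0.1961 0.1287] [0.5501 0.1961 0.1291]
313 300 300 [0.5538 0.1983 0.1276] [0.5538 0.1983 0.1276]
[0.55482272 0.17408694 0.18077835]
```

View pics/d.png

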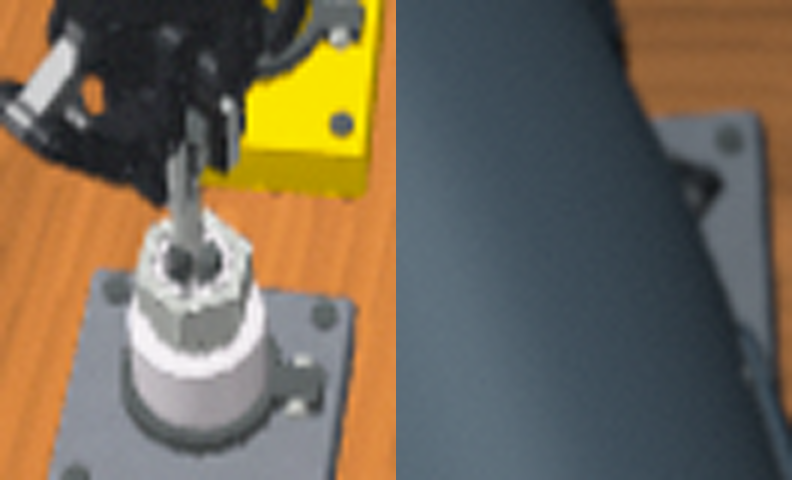

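The side view shows the shank foot just above the mouth, near crop (187,250), with the mouth centred at (193,262). By side depth it is about 3 mm short in y, so I'll correct that and go in slowly.

```bash
python3 -m crank '[{"offset":[0.0005,0.0065,0],"rot":[0,0,0]},{"offset":[0.0005,0.0065,-0.01],"rot":[0,0,0]},{"offset":[0.0005,0.0065,-0.02],"rot":[0,0,0]},{"offset":[0.0005,0.0065,-0.028],"rot":[0,0,0]},{"offset":[0.0005,0.0065,-0.034],"rot":[0,0,0]},{"offset":[0.0005,0.0065,-0.038],"rot":[0,0,0]},{"offset":[0.0005,0.0065,-0.042],"rot":[0,0,0]},{"offset":[0.0005,0.0065,-0.042],"rot":[0,0,0]}]';  python3 -m crank '[{"offset":[0,0,-0.003],"rot":[0,0,0]},{"offset":[0,0,-0.006],"rot":[0,0,0]},{"offset":[0,0,-0.01],"rot":[0,0,0]},{"offset":[0,0,-0.01],"rot":[0,0,0]}]'; python3 -c "
from h import *
s=manip.read_state();print(s['ft_force'],s['ft_torque'],s['tool_pos'])"
```

```text
clock: 7.88
tool_pos: [0.5551, 0.1766, 0.1647]
tcp_rot: [3.14, 0.001, 2.573]
ft_force: [-2.0, -1.1, 10.6]
finger_gap: 0.0139
grip_force: 59.9
clock: 8.38
tool_pos: [0.556, 0.1768, 0.1631]
tcp_rot: [3.138, 0.004, 2.573]
ft_force: [-4.8, -4.4, 27.1]
finger_gap: 0.014
grip_force: 61.7
[-4.80861346 -4.40896653 27.13990641] [-0.72955202  1.30184742  0.01349117] [0.55595428 0.17677618 0.16309277]
```

```bash
python3 -m crank '[{"offset":[0,0,0.01],"rot":[0,0,0]},{"offset":[-0.0035,-0.0035,0.01],"rot":[0,0,0]},{"offset":[-0.0035,-0.0035,0.007],"rot":[0,0,0]},{"offset":[-0.0035,-0.0035,0.004],"rot":[0,0,0]},{"offset":[-0.0035,-0.0035,0.004],"rot":[0,0,0]}]'; python3 -c "
from h import *
s=manip.read_state();print(s['ft_force'],s['ft_torque'],s['tool_pos'])"
```

```text
clock: 9.0
tool_pos: [0.5534, 0.1754, 0.1608]
tcp_rot: [3.141, 0.0, 2.574]
ft_force: [0.2, 0.7, 3.7]
finger_gap: 0.0142
grip_force: 59.6
[0.17027012 0.72983767 3.67516718] [ 0.12110564  0.0141336  -0.00679443] [0.55339516 0.17535779 0.1608354 ]
```

```bash
python3 -m crank '[{"offset":[0,0.0005,-0.004],"rot":[0,0,0]},{"offset":[0,0.0005,-0.008],"rot":[0,0,0]},{"offset":[0,0.0005,-0.012],"rot":[0,0,0]},{"offset":[0,0.0005,-0.012],"rot":[0,0,0]}]'; python3 -m crank '[{"offset":[0,0,-0.004],"rot":[0,0,0]},{"offset":[0,0,-0.008],"rot":[0,0,0]},{"offset":[0,0,-0.012],"rot":[0,0,0]},{"offset":[0,0,-0.012],"rot":[0,0,0]}]'; python3 -c "
from h import *
s=manip.read_state();print(s['ft_force'],s['ft_torque'],s['tool_pos'])"
```

```text
clock: 9.5
tool_pos: [0.5532, 0.1755, 0.1558]
tcp_rot: [-3.141, -0.0, 2.574]
ft_force: [0.5, 0.7, 2.1]
finger_gap: 0.014
grip_force: 59.7
clock: 10.0
tool_pos: [0.5532, 0.1755, 0.1512]
tcp_rot: [-3.142, -0.0, 2.574]
ft_force: [0.6, 0.4, 3.8]
finger_gap: 0.0135
grip_force: 59.7
[0.5734803  0.37119998 3.8254253 ] [ 0.08685134 -0.09065654 -0.02597842] [0.55323328 0.17552818 0.15117453]
```

```bash
python3 -m crank '[{"offset":[0,0,-0.003],"rot":[0,0,0]},{"offset":[0,0,-0.006],"rot":[0,0,0]},{"offset":[0,0,-0.009],"rot":[0,0,0]},{"offset":[0,0,-0.009],"rot":[0,0,0]}]'; for i in 1 ; do python3 -m crank '[{"offset":[0,0,-0.0025],"rot":[0,0,0]},{"offset":[0,0,-0.0025],"rot":[0,0,0]}]' | grep -E 'pos|force'; done
```

```text
clock: 10.5
tool_pos: [0.5532, 0.1755, 0.1476]
tcp_rot: [-3.142, -0.0, 2.574]
ft_force: [0.0, -0.2, 2.8]
finger_gap: 0.0137
grip_force: 59.8
tool_pos: [0.5533, 0.1755, 0.1467]
ft_force: [0.4, -0.8, 4.7]
grip_force: 59.8
```

```bash
python3 -m crank '[{"offset":[0,0,-0.0025],"rot":[0,0,0]},{"offset":[0,0,-0.0025],"rot":[0,0,0]}]' | grep -E 'pos|force'
```

```text
tool_pos: [0.5533, 0.1755, 0.1457]
ft_force: [0.1, -0.1, 3.6]
grip_force: 59.8
```

```bash
python3 -m crank '[{"offset":[0,0,-0.002],"rot":[0,0,0]},{"offset":[0,0,-0.002],"rot":[0,0,0]}]' | grep -E 'pos|force'
```

```text
tool_pos: [0.5533, 0.1755, 0.1449]
ft_force: [-0.3, 0.5, 3.9]
grip_force: 59.8
```

```bash
python3 -m crank '[{"offset":[0,0,-0.002],"rot":[0,0,0]},{"offset":[0,0,-0.002],"rot":[0,0,0]}]' | grep -E 'pos|force'
```

```text
tool_pos: [0.5533, 0.1755, 0.1441]
ft_force: [0.3, -0.5, 4.6]
grip_force: 59.8
```

```bash
python3 -m crank '[{"offset":[0,0,-0.002],"rot":[0,0,0]},{"offset":[0,0,-0.002],"rot":[0,0,0]}]' | grep -E 'pos|force'
```

```text
tool_pos: [0.5533, 0.1755, 0.1433]
ft_force: [-0.4, -0.6, 4.3]
grip_force: 59.8
```

```bash
python3 -m crank '[{"offset":[0,0,-0.002],"rot":[0,0,0]},{"offset":[0,0,-0.002],"rot":[0,0,0]}]' | grep -E 'pos|force'
```

```text
tool_pos: [0.5533, 0.1755, 0.1425]
ft_force: [0.2, 0.4, 4.8]
grip_force: 59.8
```

```bash
python3 -m crank '[{"offset":[0,0,-0.002],"rot":[0,0,0]},{"offset":[0,0,-0.002],"rot":[0,0,0]}]' | grep -E 'pos|force'
```

```text
tool_pos: [0.5533, 0.1755, 0.1417]
ft_force: [0.7, 0.5, 4.4]
grip_force: 59.8
```

```bash
python3 -m crank '[{"offset":[0,0,-0.002],"rot":[0,0,0]},{"offset":[0,0,-0.002],"rot":[0,0,0]}]' | grep -E 'pos|force'
```

```text
tool_pos: [0.5532, 0.1755, 0.1409]
ft_force: [0.6, 0.0, 3.3]
grip_force: 59.8
```

```bash
python3 -m crank '[{"offset":[0,0,-0.002],"rot":[0,0,0]},{"offset":[0,0,-0.002],"rot":[0,0,0]}]' | grep -E 'pos|force'
```

```text
tool_pos: [0.5532, 0.1755, 0.1401]
ft_force: [-0.1, -0.2, 4.0]
grip_force: 59.8
```

```bash
python3 -m crank '[{"offset":[0,0,-0.002],"rot":[0,0,0]},{"offset":[0,0,-0.002],"rot":[0,0,0]}]' | grep -E 'pos|force'
```

```text
tool_pos: [0.5532, 0.1755, 0.1393]
ft_force: [0.9, -0.0, 4.5]
grip_force: 59.8
```

```bash
python3 -m crank '[{"offset":[0,0,-0.002],"rot":[0,0,0]},{"offset":[0,0,-0.002],"rot":[0,0,0]}]' | grep -E 'pos|force'
```

```text
tool_pos: [0.5532, 0.1755, 0.1385]
ft_force: [0.3, -0.0, 5.0]
grip_force: 59.8
```

```bash
python3 -m crank '[{"offset":[0,0,-0.0015],"rot":[0,0,0]},{"offset":[0,0,-0.0015],"rot":[0,0,0]}]' | grep -E 'pos|force'
```

```text
tool_pos: [0.5533, 0.1755, 0.1382]
ft_force: [-0.0, 0.2, 6.8]
grip_force: 60.3
```

```bash
python3 -m crank '[{"offset":[0,0,-0.001],"rot":[0,0,0]},{"offset":[0,0,-0.001],"rot":[0,0,0]},{"offset":[0,0,-0.001],"rot":[0,0,0]}]' | grep -E 'pos|force'
```

```text
tool_pos: [0.5534, 0.1755, 0.1382]
ft_force: [-0.7, -0.1, 10.5]
grip_force: 60.5
```

```bash
python3 -m crank '[{"offset":[0,0,-0.001],"rot":[0,0,0]},{"offset":[0,0,-0.001],"rot":[0,0,0]},{"offset":[0,0,-0.001],"rot":[0,0,0]}]' | grep -E 'pos|force'
```

```text
tool_pos: [0.5535, 0.1755, 0.1381]
ft_force: [-1.2, -1.6, 12.4]
grip_force: 60.8
```

Bottomed: z has stalled at 0.138 while the push rose from about 4.4 N of drag to 12.4 N. I'll open now and check that the burr stays put.

```bash
python3 -m crank '[{"offset":[0,0,0],"rot":[0,0,0]},{"offset":[0,0,0],"rot":[0,0,0]},{"offset":[0,0,0],"rot":[0,0,0]},{"offset":[0,0,0],"rot":[0,0,0]},{"offset":[0,0,0],"rot":[0,0,0]},{"offset":[0,0,0],"rot":[0,0,0]}]' 0; python3 - <<'E'
from h import *
f=lambda a,c,w=66,h=80: cv2.resize(a[int(c[1]-h/2):int(c[1]+h/2),int(c[0]-w/2):int(c[0]+w/2)],(396,480),interpolation=cv2.INTER_CUBIC)
im,d=read_camera('side'); cv2.imwrite('pics/e.png',f(im,(304,300))[...,::-1])
E
```

```text
clock: 15.0
tool_pos: [0.5532, 0.1755, 0.1371]
tcp_rot: [-3.142, -0.0, 2.573]
ft_force: [0.1, -0.1, 1.0]
finger_gap: 0.0851
grip_force: 0.0
```

View pics/e.png

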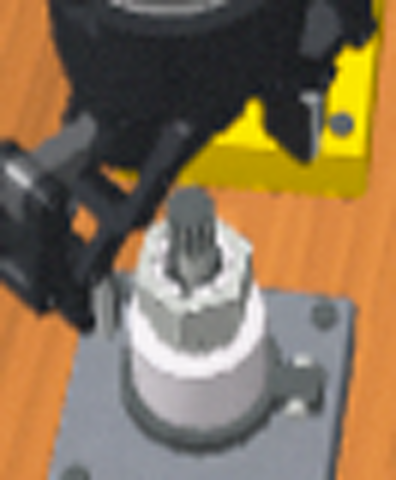

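The drum burr stands upright in the collet, head at crop (192,225), fingers open on both sides. I'll descend around it to the nut and close.

```bash
python3 -m crank '[{"offset":[0,0,-0.03],"rot":[0,0,0]},{"offset":[0,0,-0.06],"rot":[0,0,0]},{"offset":[0,0,-0.085],"rot":[0,0,0]},{"offset":[0,0,-0.0925],"rot":[0,0,0]},{"offset":[0,0,-0.0925],"rot":[0,0,0]}]';  python3 -m crank '[{"offset":[0,0,0],"rot":[0,0,0]},{"offset":[0,0,0],"rot":[0,0,0]},{"offset":[0,0,0],"rot":[0,0,0]},{"offset":[0,0,0],"rot":[0,0,0]},{"offset":[0,0,0],"rot":[0,0,0]},{"offset":[0,0,0],"rot":[0,0,0]},{"offset":[0,0,0],"rot":[0,0,0]}]' 1; python3 -c "
from h import *
s=manip.read_state();print(s['ft_force'],s['ft_torque'],s['tool_pos'],s['joint_positions'])"
```

```text
clock: 15.68
tool_pos: [0.5531, 0.1754, 0.0998]
tcp_rot: [-3.141, -0.0, 2.573]
ft_force: [0.0, -0.6, -0.1]
finger_gap: 0.0856
grip_force: 0.0
clock: 16.55
tool_pos: [0.5534, 0.1756, 0.1006]
tcp_rot: [3.141, 0.0, 2.574]
ft_force: [-0.7, -0.6, 4.9]
finger_gap: 0.0354
grip_force: 60.0
[-0.68463383 -0.5575682   4.87449022] [-0.01110024  0.30797323  0.22733828] [0.55341673 0.17560699 0.10059965] [ 3.07268478e-01  4.02513468e-01 -1.18568697e-01  1.04899581e+00
 -7.08805881e-06  8.75073096e-01]
```

```bash
python3 -m crank '[{"offset":[0,0,0],"rot":[0,0,-0.15]},{"offset":[0,0,0],"rot":[0,0,-0.3]},{"offset":[0,0,0],"rot":[0,0,-0.45]},{"offset":[0,0,0],"rot":[0,0,-0.6]},{"offset":[0,0,0],"rot":[0,0,-0.75]},{"offset":[0,0,0],"rot":[0,0,-0.9]},{"offset":[0,0,0],"rot":[0,0,-1]},{"offset":[0,0,0],"rot":[0,0,-1]}]'; python3 -c "
from h import *
s=manip.read_state();print(s['ft_force'],s['ft_torque'],s['tool_pos'],s['tcp_rot'])"
```

```text
clock: 17.55
tool_pos: [0.5538, 0.1759, 0.1006]
tcp_rot: [3.14, -0.0, 2.05]
ft_force: [-0.5, 2.4, 5.5]
finger_gap: 0.035
grip_force: 59.1
[-0.53479303  2.44247471  5.45735466] [ 0.40725175 -0.06073893 -0.30300107] [0.55378172 0.17587774 0.1005994 ] [ 3.14012966e+00 -1.52983249e-04  2.05016671e+00]
```

```bash
cat > t.py <<'E'
from h import *
s=manip.read_state();print(s['ft_force'].round(2),s['ft_torque'].round(3),s['tool_pos'].round(4),s['tcp_rot'].round(3),s['finger_gap'].round(4),s['tau'].round(2)[[0,5]])
E
python3 -m crank '[{"offset":[0,0,0],"rot":[0,0,-0.1]},{"offset":[0,0,0],"rot":[0,0,-0.2]}]' >/dev/null; python3 t.py;python3 -m crank '[{"offset":[0,0,0],"rot":[0,0,-0.1]},{"offset":[0,0,0],"rot":[0,0,-0.2]}]' >/dev/null; python3 t.py
```

```text
Traceback (most recent call last):
  File "t.py", line 2, in <module>
    s=manip.read_state();print(s['ft_force'].round(2),s['ft_torque'].round(3),s['tool_pos'].round(4),s['tcp_rot'].round(3),s['finger_gap'].round(4),s['tau'].round(2)[[0,5]])
                                                                                                                           ^^^^^^^^^^^^^^^^^^^^^
AttributeError: 'float' object has no attribute 'round'
Traceback (most recent call last):
  File "t.py", line 2, in <module>
    s=manip.read_state();print(s['ft_force'].round(2),s['ft_torque'].round(3),s['tool_pos'].round(4),s['tcp_rot'].round(3),s['finger_gap'].round(4),s['tau'].round(2)[[0,5]])
                                                                                                                           ^^^^^^^^^^^^^^^^^^^^^
AttributeError: 'float' object has no attribute 'round'
```

```bash
sed -i "s/s\['finger_gap'\].round(4)/round(s['finger_gap'],4)/" t.py; python3 t.py; python3 -m crank '[{"offset":[0,0,0],"rot":[0,0,-0.04]},{"offset":[0,0,0],"rot":[0,0,-0.08]}]' >/dev/null; python3 t.py;python3 -m crank '[{"offset":[0,0,0],"rot":[0,0,-0.04]},{"offset":[0,0,0],"rot":[0,0,-0.08]}]' >/dev/null; python3 t.py
```

```text
[1.51 2.24 5.27] [ 0.359 -0.194  0.498] [0.554  0.1759 0.1006] [ 3.14  -0.     1.841] 0.0351 [-1.31 -0.24]
[0.88 1.7  5.01] [ 0.365 -0.242  0.452] [0.554  0.176  0.1006] [ 3.14e+00 -1.00e-03  1.80e+00] 0.0349 [-1.38  0.19]
[1.34 2.26 6.6 ] [ 0.403 -0.186  0.472] [0.554  0.176  0.1006] [ 3.140e+00 -1.000e-03  1.758e+00] 0.035 [-1.38  0.19]
```

```bash
python3 -m crank '[{"offset":[0,0,0],"rot":[0,0,-0.04]},{"offset":[0,0,0],"rot":[0,0,-0.08]}]' >/dev/null; python3 t.py;python3 -m crank '[{"offset":[0,0,0],"rot":[0,0,-0.04]},{"offset":[0,0,0],"rot":[0,0,-0.08]}]' >/dev/null; python3 t.py;python3 -m crank '[{"offset":[0,0,0],"rot":[0,0,-0.04]},{"offset":[0,0,0],"rot":[0,0,-0.08]}]' >/dev/null; python3 t.py
```

```text
[1.32 2.09 5.07] [ 0.392 -0.342  0.477] [0.554  0.176  0.1006] [ 3.140e+00 -1.000e-03  1.716e+00] 0.0352 [-1.42  0.21]
[1.08 3.33 5.63] [ 0.406 -0.351  0.484] [0.5541 0.176  0.1006] [ 3.140e+00 -1.000e-03  1.674e+00] 0.0354 [-1.45  0.23]
[2.7  1.76 5.29] [ 0.492 -0.46   0.577] [0.5542 0.176  0.1006] [ 3.140e+00 -1.000e-03  1.632e+00] 0.0352 [-1.48  0.28]
```

```bash
python3 -m crank '[{"offset":[0,0,0],"rot":[0,0,-0.04]},{"offset":[0,0,0],"rot":[0,0,-0.08]}]' >/dev/null; python3 t.py;python3 -m crank '[{"offset":[0,0,0],"rot":[0,0,-0.04]},{"offset":[0,0,0],"rot":[0,0,-0.08]}]' >/dev/null; python3 t.py
```

```text
[2.9  2.18 5.75] [ 0.483 -0.428  0.597] [0.5541 0.176  0.1006] [ 3.14e+00 -1.00e-03  1.59e+00] 0.0352 [-1.51  0.31]
[2.85 3.38 5.33] [ 0.435 -0.518  0.569] [0.5542 0.176  0.1006] [ 3.140e+00 -1.000e-03  1.548e+00] 0.0355 [-1.51  0.31]
```

```bash
python3 -m crank '[{"offset":[0,0,0],"rot":[0,0,-0.04]},{"offset":[0,0,0],"rot":[0,0,-0.08]}]' >/dev/null; python3 t.py
```

```text
[3.29 2.63 5.36] [ 0.555 -0.585  0.67 ] [0.5543 0.176  0.1006] [ 3.140e+00 -1.000e-03  1.506e+00] 0.0354 [-1.51  0.34]
```

```bash
python3 -m crank '[{"offset":[0,0,0],"rot":[0,0,-0.04]},{"offset":[0,0,0],"rot":[0,0,-0.08]}]' >/dev/null; python3 t.py
```

```text
[3.05 2.26 4.69] [ 0.523 -0.644  0.668] [0.5542 0.176  0.1006] [ 3.140e+00 -1.000e-03  1.464e+00] 0.0352 [-1.52  0.37]
```

```bash
python3 -m crank '[{"offset":[0,0,0],"rot":[0,0,-0.04]},{"offset":[0,0,0],"rot":[0,0,-0.08]}]' >/dev/null; python3 t.py;  python3 -m crank '[{"offset":[0,0,0],"rot":[0,0,0]},{"offset":[0,0,0],"rot":[0,0,0]}]' >/dev/null; python3 t.py
```

```text
[2.89 1.83 5.55] [ 0.54  -0.777  0.631] [0.5543 0.176  0.1006] [ 3.140e+00 -1.000e-03  1.422e+00] 0.0352 [-1.53  0.39]
[3.9  2.43 5.16] [ 0.591 -0.666  0.403] [0.5543 0.176  0.1006] [ 3.140e+00 -1.000e-03  1.422e+00] 0.0352 [-1.4   0.43]
```

```bash
python3 -m crank '[{"offset":[0,0,0],"rot":[0,0,-0.04]},{"offset":[0,0,0],"rot":[0,0,-0.08]}]' >/dev/null; python3 t.py
```

```text
[4.53 3.12 5.43] [ 0.545 -0.709  0.732] [0.5543 0.176  0.1006] [ 3.14e+00 -1.00e-03  1.38e+00] 0.0349 [-1.53  0.41]
```

```bash
python3 -m crank '[{"offset":[0,0,0],"rot":[0,0,-0.03]},{"offset":[0,0,0],"rot":[0,0,-0.06]}]' >/dev/null; python3 t.py;  python3 -m crank '[{"offset":[0,0,0],"rot":[0,0,0]},{"offset":[0,0,0],"rot":[0,0,0]}]' >/dev/null; python3 t.py
```

```text
[3.96 3.2  4.68] [ 0.552 -0.781  0.694] [0.5544 0.1759 0.1006] [ 3.140e+00 -1.000e-03  1.349e+00] 0.0356 [-1.51  0.51]
[5.33 2.84 4.64] [ 0.595 -0.76   0.505] [0.5544 0.176  0.1007] [ 3.140e+00 -1.000e-03  1.349e+00] 0.0353 [-1.41  0.53]
```

Torque has risen about 0.25 N m over the free drag after 1.22 rad of turning, so the nut is at about 1.3. Releasing and retreating upward.

```bash
python3 -m crank '[{"offset":[0,0,0],"rot":[0,0,0]},{"offset":[0,0,0],"rot":[0,0,0]},{"offset":[0,0,0],"rot":[0,0,0]},{"offset":[0,0,0],"rot":[0,0,0]},{"offset":[0,0,0],"rot":[0,0,0]},{"offset":[0,0,0],"rot":[0,0,0]}]' 0; python3 -m crank '[{"offset":[0,0,0.05],"rot":[0,0,0]},{"offset":[0,0,0.15],"rot":[0,0,0]},{"offset":[0,0,0.25],"rot":[0,0,0]},{"offset":[0,0,0.35],"rot":[0,0,0]},{"offset":[-0.1,0,0.4],"rot":[0,0,0]},{"offset":[-0.25,0,0.4],"rot":[0,0,0]},{"offset":[-0.4,0,0.4],"rot":[0,0,0]},{"offset":[-0.4,0,0.4],"rot":[0,0,0]}]'; python3 - <<'E'
from h import *
f=lambda a,c,w=66,h=80: cv2.resize(a[int(c[1]-h/2):int(c[1]+h/2),int(c[0]-w/2):int(c[0]+w/2)],(396,480),interpolation=cv2.INTER_CUBIC)
im,d=read_camera('side'); W=cloud('side',d)
m=(abs(W[...,0]-.554)<.015)&(abs(W[...,1]-.176)<.02)&(W[...,2]>.142)&(W[...,2]<.2)
P=W[m]; print(len(P),P.mean(0),P.max(0))
i2,_=read_camera('top'); cv2.imwrite('pics/f.png',np.hstack([f(im,(304,300)),f(i2,(230,228))])[...,::-1])
E
```

```text
clock: 22.3
tool_pos: [0.5532, 0.1755, 0.1001]
tcp_rot: [-3.141, 0.0, 1.348]
ft_force: [-0.5, 0.1, -0.6]
finger_gap: 0.0853
grip_force: 0.0
clock: 23.3
tool_pos: [0.3896, 0.1749, 0.2607]
tcp_rot: [-3.141, -0.0, 1.35]
ft_force: [-0.2, -0.0, -0.1]
finger_gap: 0.0856
grip_force: 0.0
86 [0.5523027  0.17960362 0.16018931] [0.56161993 0.18614079 0.16908459]
```

View pics/f.png

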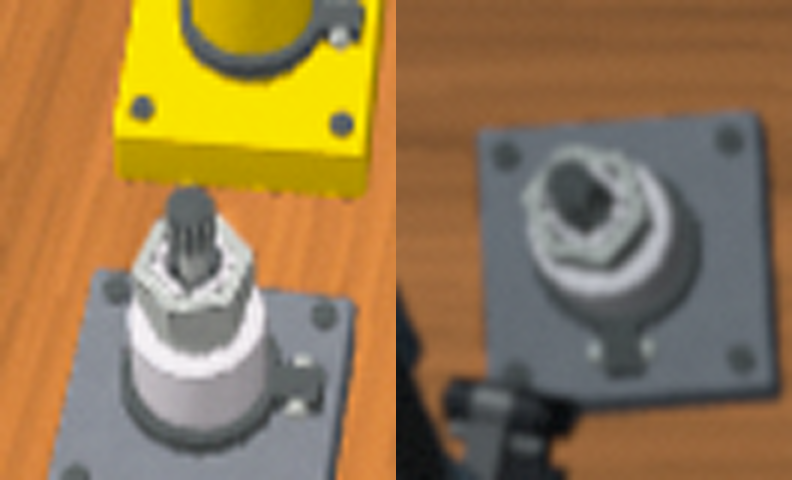

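The burr stands upright in the nut, head at crop (190,225), and the gripper is clear. A quick check of the nut's turn from the depth data before handing in.

```bash
python3 - <<'E'
from h import *
for n in ('side','top'):
    d=read_camera(n)[1]
    for k,dd in (('before',np.load(n+'0.npz')['d']),('after',d)):
        W=cloud(n,dd); m=(abs(W[...,0]-.554)<.03)&(abs(W[...,1]-.176)<.03)&(abs(W[...,2]-.1295)<.004); P=W[m][:,:2]; b=[]
        for a in np.arange(-30,30,1):
            N=np.deg2rad(a+60*np.arange(6)); s=(P@np.c_[np.cos(N),np.sin(N)].T).max(0); b.append((s.sum()/3,a))
        b.sort(); print(n,k,[int(x[1]) for x in b[:5]])
E
```

```text
side before [-3, -2, -4, -1, -5]
side after [-9, -8, -10, -7, -6]
top before [0, -1, 1, 2, -2]
top after [-10, -9, -11, -8, -12]
```

```bash
python3 -c "
from workcell import manip
print(manip.sign_off())"
```

```text
the job is handed in; nothing more can be done
None
```

The drum burr is pushed home on the stop (about 8 N above the drag), the nut is tightened to an estimated 1.3 rad (torque up about 0.25 N m), the gripper is clear, and the job is handed in; no verdict was returned.

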